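# Clip a snap-handled cup onto the empty loop of a cup carousel

### The job

Turn the cup carousel so that its one empty wire loop faces the sink, then take the loose steel cup standing on the worktop, press the sprung gate of its handle over the outer bar of that empty loop until it snaps shut behind the bar, and let the cup hang there by its handle, with the loop still facing the sink. Leave the other things on the worktop where they stand.

Things in the scene. Friction and masses are not known exactly. Their poses are not given: they have to be found in the camera images.
- carousel: Cup carousel, fixed: dark wooden foot, diameter 150 mm, post, turning head. Origin: centre of the foot's underside, on the vertical turning axis; axes as the world's. Facing the sink = pointing right, to -y. The head has four closed wire loops 90 degrees apart: one empty, three with hung cups (part of it, out to 145 mm, down to 55 mm), and a guard hoop (radius 73, 79 mm high) they lean on.
- head (a joint): Angle of the turning head, rad, counter-clockwise from above positive; 0 (or 2 pi) when the empty loop points straight to the sink (-y); at angle a the loop points to (sin a, -cos a). Turns both ways (-7 to 13); a friction of 0.08 N m holds it where it is left. It faces the sink when within about 20 degrees of -y.
- knob (a point): Middle of the round dark wooden knob on top of the head, on the turning axis, 205 mm high. Diameter 33 mm, from 192 to 217 mm high; turns with the head. Beside it nothing of the head is higher than 185 mm.
- loop_bar (a point): Middle of the outer bar of the empty loop, 90 mm from the turning axis, 165 mm high. The loop is a closed, level eye of 5 mm round wire: the outer bar is straight for 18 mm, square to the direction in which the loop points; the opening is 29 mm wide and about 35 mm deep inward from the bar; a 6 mm stem joins it to the hub.
- cup: The loose cup: straight-walled steel cup, outer diameter 60, height 66 mm, 0.12 kg, upright. Origin: centre of its underside, z up. Its handle points along its +x and lies in its x-z plane: a D of 5 mm bar, upper arm at z = 56, lower arm at z = 10 mm, out to x = 70 mm, closed on the outside by nose and gate. Inside, the D is free from the wall (x = 30) to x = 69 mm.
- gate (a joint): Angle of the cup's sprung gate, rad: 0 shut, to 1.35 pressed inward (towards the cup). Hinged at its foot, 31 mm long; 1 N at the tip starts it, 3 N press it far in. A bar pushed level against it (best near z = 34 mm of the cup) swings it in; with the bar at x = 44 mm of the cup or less it has passed the gate's tip and the gate snaps shut behind it.
- mug: Plain dark mug without a gate, 49 mm high, a bystander.
- scoop: Steel coffee scoop, 122 mm long, a bystander.
- spice: Small glass spice jar with a green lid, 98 mm high, a bystander.
- garlic: Garlic bulb, 56 mm, a bystander.
- tumbler: Clear glass tumbler, 82 mm high, a bystander.
- nose (a point): Tip of the cup's nose: the end of the handle's upper arm, hooked down, at x = 73.5, z = 44 mm in the cup's frame. A bar must go in below it. Below it the gate, an upright rod 4.4 mm thick at x = 72 mm, closes the D down to its hinge at z = 12 mm.

How it is judged:
By the outcome, as a careful person would: the job done as asked, in the order asked, and still so for the second after the job is handed in, with the robot touching nothing.
It also fails if it takes over 67 s, if anything falls off the work surface, if the arm or the gripper's body presses on something with over 40 N, if the wrist force passes 120 N, or if a joint passes its speed limit or range.

### The arm

A 6-joint arm with a two-finger parallel gripper is mounted at the origin on a cart in front of the work surface, level with it; the furniture and walls round the work are solid. World frame = base frame: x ahead of the robot, y to its left, z up, the work surface at z = 0. Lengths are in mm, angles in rad, forces in N, time in s.
With the tool pointing down it reaches from about 300 to 875 mm from the base axis. Payload 4.2 kg.
Tool frame: the origin (TCP) lies at the very end of the fingers, on their centre line; the grasp point (between the pads) lies 19 mm behind it; z points along the fingers, y is the line along which they close (so a half turn about z gives the same grasp; the last joint's range is limited). The gripper opens to 85 mm and grips with 20 to 120 N. Pads are 22 mm wide; open, the fingers measure 114 mm over their backs; the gripper's body (76 mm by 85 mm) begins 54 mm behind the grasp point. The pads swing forward as they close: fully open they stand 13 mm farther back than shut.
Start: joints at [-0.02, 0.32, 1.565, -0, 1.257, -0.02], TCP at [575.017, 0, 200.238] pointing down, gripper open.
Joint ranges: [-3.11, 3.11], [-0.84, 2.01], [0.21, 2.61], [-1.34, 4.49], [0.05, 2.63], [-2.56, 2.56]. Speed limits (rad/s): [2.57, 2.57, 3.14, 3.14, 3.14, 3.14].

### API

Orientations are given as a 3x3 rotation matrix whose columns are the frame's x, y, z axes.
In Python, from cell import manip gives the robot as it stands. The module is installed in compiled form; this text tells all that it offers.
- The arm moves only by the shell command python3 -m crank 'ROWS' [OPENING] [FORCE]. ROWS is JSON, a list of rows, each a list of 2 entries, a list of its own where there are three numbers: the shift along the tool's x, y, z in m, then the turn about the tool's z in degrees. A call has 1 to 12 rows; each row is the pose to reach, as a shift and turn from the pose commanded when the call began, along the tool's axes at that moment; what a row does not reach only later rows make up. A row lasts 1/8 s, in which the tool goes at most 62.5 mm and 10.7 degrees, less where a joint would pass 70% of its speed; a pose out of reach is approached as far as the arm can. A call with a gripper value outside its range is refused whole. OPENING is the closure, from -1 (fully open) to 1 (shut), set as the call begins (- or left out, the last holds). The fingers move at their own pace and stop on an object; FORCE is the grip in N (left out, the last holds). Time passes only in rows, so rows that repeat a pose let the fingers close. It gives the time, the measured TCP pose, the force, the opening and the grip force at its end, in the units of the state.
- manip.get_obs(): the state, without advancing time (a new reading comes with each control period).
- manip.camera(name): name is "scene" or "side" or "wrist"; returns the picture (480x640x3 uint8, red, green, blue); there is no depth.
- manip.get_calibration(name): a dict with "vertical_fov" (degrees; the focal length in pixels is half the picture's height over the tangent of half this angle, whatever the lens; pixels are square), "cx", "cy" (the principal point, pixels), "origin" and "rotation" of the camera in the world. Camera axes: x right, y up, looking along -z (the intrinsics and any distortion apply to the point x, -y, -z); pixel columns grow to the right and rows downward; lengths in mm; the calibration is good to about 2 mm. The wrist camera is an equidistant fisheye: a pixel r from the principal point sees the ray r / f radians off the axis. A picture is of the moment at which its call begins: read the wrist's pose just before it. get_calibration takes no time and is no camera call; for the wrist camera it gives the pose at the moment of the call.
- manip.finish_job(): hands the job in; it is judged then, once.
The state is a dict: "time": time; "joints": joint angles; "qd": joint speeds; "effort": joint torques, N m; "ee_pos": TCP position; "tcp_rot": TCP orientation; "contact_force": force on the tool from outside, world axes, zero at the start; "moment": the same for the moment, N m; "width": finger opening in mm; "grip_force": force on a finger pad.
Only numpy, scipy, OpenCV 4.12 (cv2) and the standard library are available. Lean on these libraries where they do the work, as an engineer would, in place of code of your own. Each camera call takes 0.05 s, during which the arm holds its last target. There are 200 camera calls.

## Working session

There is one attempt and no reset: what is moved stays moved. The work goes in short steps, Python scripts to look and compute and a shell command to move; the robot and the scene stay as the last step left them, time stands still between calls to the robot, and variables do not carry over. Pictures are saved under pics/ and viewed, at most 10 in all, crops included, and the job is handed in when it is done.

```bash
mkdir -p pics
cat > h.py <<'E'
import numpy as np, cv2
from cell import manip
def snap(n,f):
    c=manip.get_calibration(n); im=manip.camera(n); cv2.imwrite(f'pics/{f}.png',im[:,:,::-1]); np.save(f'pics/{f}.npy',c,allow_pickle=True); return im,c
def ray(c,u,v,fish=False):
    f=240/np.tan(np.radians(c['vertical_fov'])/2)
    x,y=(u-c['cx']),(v-c['cy'])
    if fish:
        r=np.hypot(x,y); t=r/f; s=np.sin(t)/max(r,1e-9); d=np.array([x*s,-y*s,-np.cos(t)])
    else: d=np.array([x/f,-y/f,-1])
    return np.array(c['origin']),np.array(c['rotation'])@d
def at(c,u,v,z,fish=False):
    o,d=ray(c,u,v,fish); return o+d*(z-o[2])/d[2]
def proj(c,p,fish=False):
    f=240/np.tan(np.radians(c['vertical_fov'])/2)
    q=np.array(c['rotation']).T@(np.array(p)-c['origin']); x,y,z=q[0],-q[1],-q[2]
    if fish:
        r=np.hypot(x,y); t=np.arctan2(r,z); return c['cx']+f*t*x/r,c['cy']+f*t*y/r
    return c['cx']+f*x/z,c['cy']+f*y/z
def load(f): return np.load(f'pics/{f}.npy',allow_pickle=True).item()
E
python3 - <<'E'
from h import *
for n in('scene','side','wrist'):
    i,c=snap(n,n+'0'); print(n,c)
print(manip.get_obs())
E
```

```text
scene {'vertical_fov': 47.62300542757095, 'cx': 319.8905854382775, 'cy': 240.14660151659888, 'origin': array([ -77.27878796, -714.66920522, 1094.20343391]), 'rotation': array([[ 0.67455618,  0.56534909, -0.47471504],
       [-0.7382182 ,  0.5141455 , -0.43667871],
       [-0.00280332,  0.6450076 ,  0.76417101]])}
side {'vertical_fov': 54.47338834926105, 'cx': 325.07484737324984, 'cy': 239.7628207684166, 'origin': array([308.52606183, 670.45051482, 681.98840337]), 'rotation': array([[-0.96514666,  0.15586118, -0.21023609],
       [-0.26045961, -0.49362725,  0.82975474],
       [ 0.02554829,  0.85559303,  0.51701823]])}
wrist {'vertical_fov': 65.70646984690485, 'cx': 313.12102675958903, 'cy': 240.2917206566422, 'origin': array([575.09249293,  72.33076223, 372.42370741]), 'rotation': array([[ 9.99997972e-01, -3.32663615e-04,  1.98608274e-03],
       [-2.47776011e-04,  9.58440571e-01,  2.85292150e-01],
       [-1.99844859e-03, -2.85292064e-01,  9.58438545e-01]])}
{'time': 0.15, 'joints': array([-1.99820625e-02,  3.20185160e-01,  1.56536822e+00,  8.27276883e-06,
        1.25737656e+00, -2.00088347e-02]), 'qd': array([-0.001387  , -0.00207806, -0.00581067, -0.00138921, -0.00209052,
       -0.00115433]), 'effort': array([-9.13009580e-05, -4.15840280e+01, -2.34345907e+01, -1.12702321e-04,
        5.94026569e-03, -2.51738534e-06]), 'ee_pos': array([5.74624311e+02, 2.13391774e-02, 1.99564249e+02]), 'tcp_rot': array([[-2.41932121e-05,  9.99999106e-01, -1.33685553e-03],
       [ 9.99999999e-01,  2.42394729e-05,  3.45880171e-05],
       [ 3.46203909e-05, -1.33685469e-03, -9.99999106e-01]]), 'contact_force': array([ 0.42659998, -0.81903186, -0.21201907]), 'moment': array([ 0.02850444,  0.0173573 , -0.0082542 ]), 'grip_force': 0.0, 'width': 85.60223971024874}
```

View pics/scene0.png

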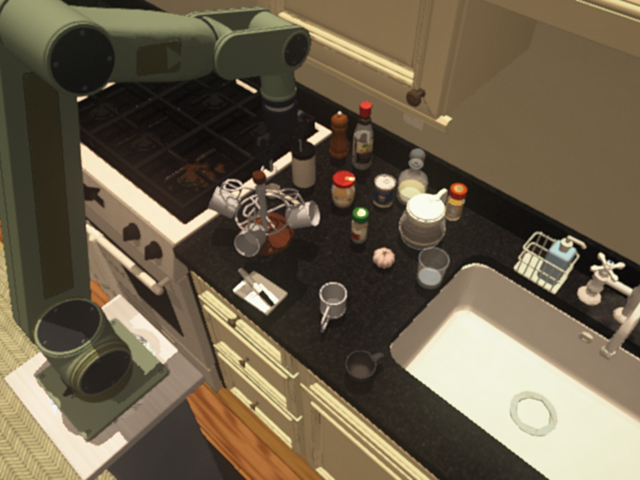

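View pics/side0.png

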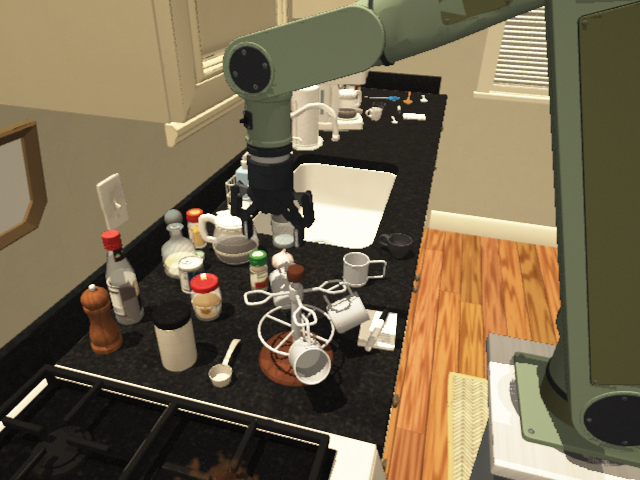

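View pics/wrist0.png

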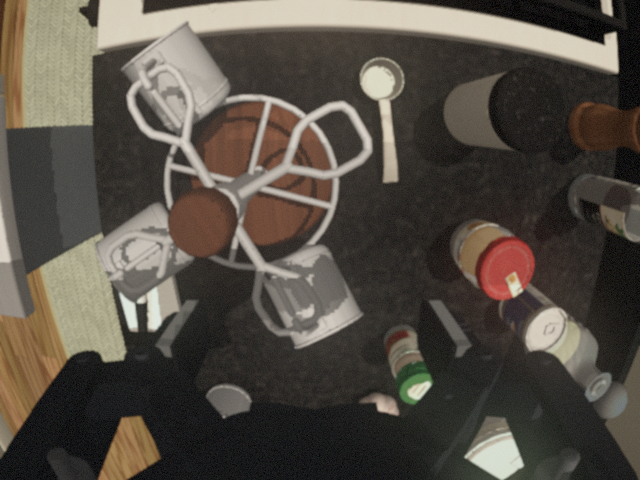

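The scene view shows the knob at (259,176) and the cup rim at (333,297), with its handle ending near (323,327). In the side view the knob is at (295,272) and the cup at (357,270), with its handle out to (385,268). In the wrist view the knob is at (203,222) and the empty loop's bar is near (360,150).

Run:
```python
from h import *
S,D,W=load('scene0'),load('side0'),load('wrist0')
print('knob',at(S,259,176,215),at(D,295,270,215),at(W,203,222,217,True))
print('bar',at(W,365,152,165,True), at(W,345,105,165,True),'foot',at(W,263,172,10,True))
print('cup rim',at(S,333,295,66),at(D,357,262,66),'handle',at(S,323,328,34),at(D,385,268,34))
for n,u,v,z in(('mug',361,362,45),('spice',361,212,98),('garlic',383,258,28),('tumbler',433,260,82)): print(n,at(S,u,v,z))
a=cv2.imread('pics/scene0.png')[265:345,285:385]; b=cv2.imread('pics/side0.png')[235:315,320:420]
cv2.imwrite('pics/c0.png',cv2.resize(np.hstack([a,b]),None,fx=4,fy=4,interpolation=2))
```

```text
knob [518.25602158  26.7212793  215.        ] [521.93614165  35.26924502 215.        ] [525.9303143   34.51458625 217.        ]
bar [603.56896882  61.90384016 165.        ] [592.17061018  88.03336502 165.        ] foot [525.18354952  34.34166826  10.        ]
cup rim [ 460.76054142 -259.60856068   66.        ] [ 459.97406849 -242.38136264   66.        ] handle [ 395.5097191  -288.08231151   34.        ] [ 396.46571286 -284.35598781   34.        ]
mug [ 383.35404018 -407.97538648   45.        ]
spice [ 679.02038235 -159.34923409   98.        ]
garlic [ 647.97860443 -261.22378609   28.        ]
tumbler [ 685.9106232  -375.19900897   82.        ]
```

View pics/c0.png

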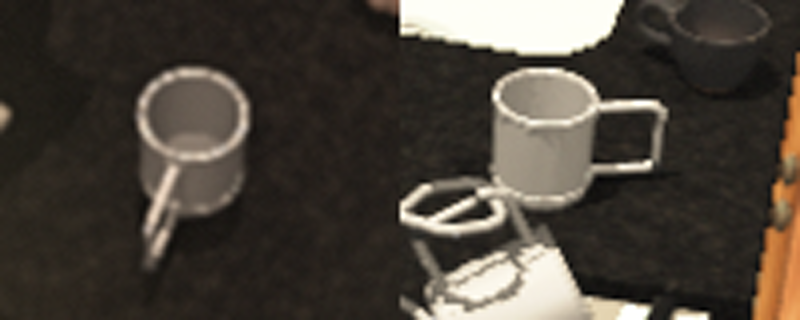

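Axis ≈ (525, 34.5), and the empty loop is about 120° from -y. I'll grip the knob and turn it clockwise.

```bash
python3 -m crank '[[[0,0,-0.04],0],[[0.017,-0.025,-0.04],0],[[0.0345,-0.05,-0.04],0],[[0.0345,-0.05,-0.04],0],[[0.0345,-0.05,-0.015],0],[[0.0345,-0.05,0.008],0],[[0.0345,-0.05,0.008],0],[[0.0345,-0.05,0.008],0]]' -1 && python3 -m crank '[[[0,0,0],0],[[0,0,0],0],[[0,0,0],0],[[0,0,0],0],[[0,0,0],0],[[0,0,0],0],[[0,0,0],0],[[0,0,0],0]]' 1 50
```

```text
time: 1.15
ee_pos: [526.0, 34.3, 192.9]
tcp_rot: [[0.0, 1.0, 0.001], [1.0, -0.0, -0.0], [-0.0, 0.001, -1.0]]
contact_force: [-0.3, 0.4, 0.4]
width: 85.7
grip_force: 0.0
time: 2.15
ee_pos: [525.0, 34.5, 192.2]
tcp_rot: [[-0.0, 1.0, 0.0], [1.0, 0.0, -0.0], [-0.0, 0.0, -1.0]]
contact_force: [0.4, -0.9, -0.4]
width: -0.1
grip_force: 0.0
```

Run:
```python
from h import *
a,c=snap('side','side1'); b,c=snap('scene','scene1')
A=cv2.resize(a[180:400,200:420],(400,400),interpolation=2);B=cv2.resize(b[100:300,160:360],(400,400),interpolation=2)
cv2.imwrite('pics/c1.png',np.hstack([A,B])[:,:,::-1])
```

```text
(no output)
```

View pics/c1.png

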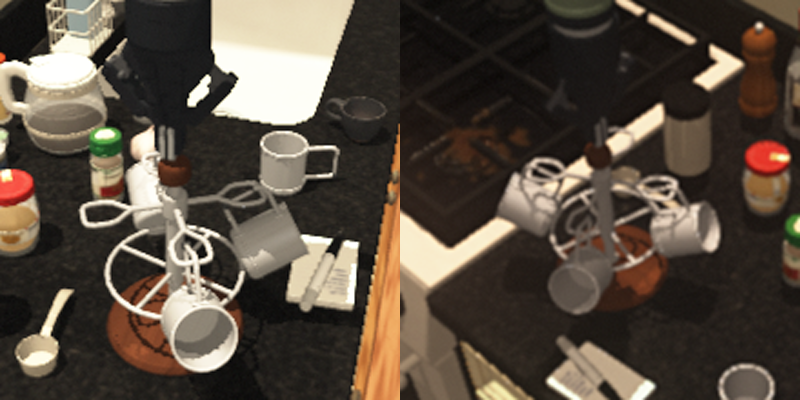

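Run:
```python
from h import *
S,D,W=load('scene0'),load('side0'),load('wrist0')
def tri(rs):
    A=0;b=0
    for o,d in rs:
        d=d/np.linalg.norm(d);P=np.eye(3)-np.outer(d,d);A=A+P;b=b+P@o
    return np.linalg.solve(A,b)
s=ray(S,259,176);d=ray(D,295.5,271);w=ray(W,203,222,True)
print(tri([s,d]),tri([s,w]),tri([d,w]),tri([s,d,w]))
print('tcp at',proj(S,(525,34.5,192)),proj(D,(525,34.5,192)),'base foot',at(S,275,232,10),at(D,297,357,10),at(W,263,172,10,True))
```

```text
[522.13479739  31.17349625 209.85168123] [523.01678774  32.43756567 208.1063036 ] [522.92658782  32.25922801 210.12390099] [522.69525506  31.84496894 209.34611846]
tcp at (np.float64(259.6588252860269), np.float64(180.12304470770547)) (np.float64(293.59277737968404), np.float64(280.13545175187414)) base foot [537.2193247   11.67157769  10.        ] [518.4145496   38.52272762  10.        ] [525.18354952  34.34166826  10.        ]
```

The fingers are shut and vanish into or above the knob in both views: side tips at (292,268), scene tips at (260,167). A close wrist picture should settle it.

Run:
```python
from h import *
a,W1=snap('wrist','wrist1')
print(W1['origin'],proj(W1,(525,34.5,217),True),proj(W1,(525,34.5,192),True))
A=cv2.resize(a[200:480,130:500],(792,600),interpolation=2)
cv2.imwrite('pics/c2.png',A[:,:,::-1])
o=manip.get_obs();print(o['width'],o['grip_force'],o['moment'],o['ee_pos'])
```

```text
[525.29381517 106.82712868 365.17623421] (np.float64(312.6086905645818), np.float64(301.5201785626261)) (np.float64(312.688799512656), np.float64(279.7914575598652))
0.10999957456214175 0.0 [0.00069673 0.00133743 0.04187675] [525.00567339  34.4964165  192.2260006 ]
```

View pics/c2.png

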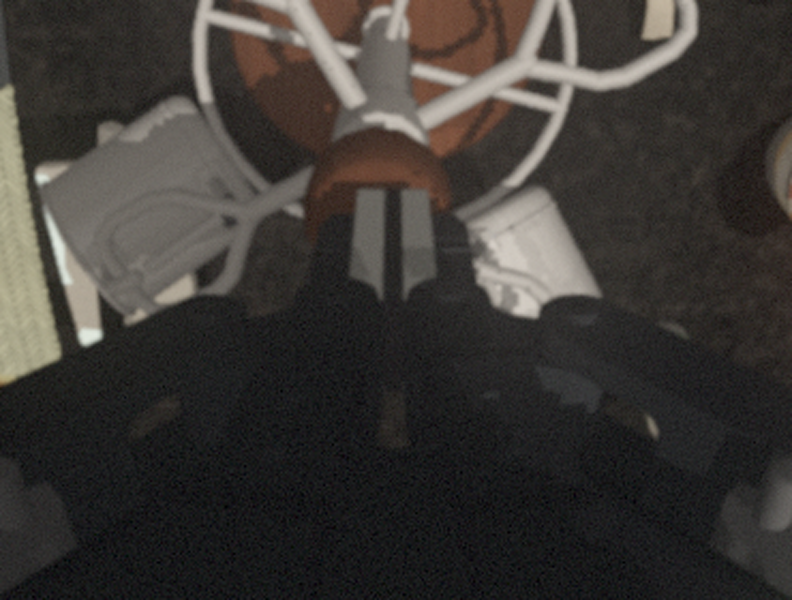

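Run:
```python
from h import *
S,D,W=load('scene0'),load('side0'),load('wrist1')
for z in (192,205,217,231):
  print(z,[tuple(np.round(proj(c,(525,34.5,z),f),1)) for c,f in((S,0),(D,0),(W,1))],np.round(proj(W,(525,45.5,z),True),1),np.round(proj(W,(523,32,z),True),1))
im=cv2.imread('pics/side1.png')[225:315,250:340]; i2=cv2.imread('pics/scene1.png')[130:220,215:305]
cv2.imwrite('pics/c3.png',cv2.resize(np.hstack([im,i2]),(800,400),interpolation=2))
```

```text
192 [(np.float64(259.7), np.float64(180.1)), (np.float64(293.6), np.float64(280.1)), (np.float64(312.7), np.float64(279.8))] [312.7 259.2] [308.7 284.3]
205 [(np.float64(259.2), np.float64(176.1)), (np.float64(293.5), np.float64(274.1)), (np.float64(312.6), np.float64(290.4))] [312.6 268.7] [308.4 295.2]
217 [(np.float64(258.7), np.float64(172.4)), (np.float64(293.5), np.float64(268.5)), (np.float64(312.6), np.float64(301.5))] [312.6 278.6] [308.1 306.5]
231 [(np.float64(258.2), np.float64(168.0)), (np.float64(293.4), np.float64(261.9)), (np.float64(312.6), np.float64(316.5))] [312.5 292.1] [307.7 321.8]
```

View pics/c3.png

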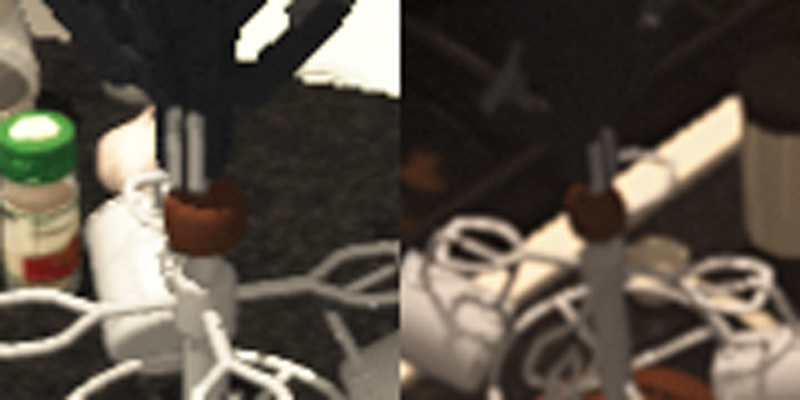

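The fingers end at knob-top height in all views, so they closed through or over the knob without gripping it. I'll reopen, recentre at (523, 32), go a bit deeper and close gently while watching the width.

```bash
python3 -m crank '[[[0,0,0],0],[[0,0,0],0],[[0,0,0],0],[[0,0,0],0],[[0,0,0],0],[[0,0,0],0],[[-0.0025,-0.002,0.004],0],[[-0.0025,-0.002,0.004],0]]' -1 20 && python3 -m crank '[[[0,0,0],0],[[0,0,0],0],[[0,0,0],0],[[0,0,0],0]]' 0.1 20; python3 -m crank '[[[0,0,0],0],[[0,0,0],0],[[0,0,0],0],[[0,0,0],0]]' 0.4 20
```

```text
time: 3.3
ee_pos: [522.5, 31.8, 187.8]
tcp_rot: [[0.0, 1.0, -0.001], [1.0, -0.0, -0.0], [-0.0, -0.001, -1.0]]
contact_force: [1.0, 0.1, -0.3]
width: 85.4
grip_force: 0.0
time: 3.8
ee_pos: [523.0, 32.0, 188.3]
tcp_rot: [[-0.0, 1.0, 0.0], [1.0, 0.0, -0.0], [-0.0, 0.0, -1.0]]
contact_force: [-0.3, 0.6, 0.8]
width: 38.2
grip_force: 0.0
time: 4.3
ee_pos: [523.0, 32.0, 188.2]
tcp_rot: [[0.0, 1.0, 0.0], [1.0, -0.0, -0.0], [-0.0, 0.0, -1.0]]
contact_force: [-0.5, 0.4, 0.2]
width: 25.7
grip_force: 0.0
```

Run:
```python
from h import *
S,D,W=load('scene0'),load('side0'),load('wrist0')
for z in(200,213,230,245,260):
  print(z,[tuple(np.round(proj(c,(575+s*48,y,z),f),0)) for c,f in((D,0),(W,1)) for y in (11,0) for s in(-1,1)])
a=cv2.imread('pics/side0.png')[170:270,210:350];b=cv2.imread('pics/wrist0.png')[270:370,130:270]
cv2.imwrite('pics/c4.png',cv2.resize(np.hstack([a,b]),(800,286),interpolation=2))
```

```text
200 [(np.float64(297.0), np.float64(269.0)), (np.float64(247.0), np.float64(260.0)), (np.float64(298.0), np.float64(266.0)), (np.float64(250.0), np.float64(257.0)), (np.float64(218.0), np.float64(259.0)), (np.float64(409.0), np.float64(259.0)), (np.float64(220.0), np.float64(279.0)), (np.float64(407.0), np.float64(280.0))]
213 [(np.float64(297.0), np.float64(263.0)), (np.float64(247.0), np.float64(254.0)), (np.float64(298.0), np.float64(260.0)), (np.float64(249.0), np.float64(251.0)), (np.float64(212.0), np.float64(268.0)), (np.float64(416.0), np.float64(269.0)), (np.float64(214.0), np.float64(290.0)), (np.float64(413.0), np.float64(290.0))]
230 [(np.float64(297.0), np.float64(255.0)), (np.float64(246.0), np.float64(246.0)), (np.float64(298.0), np.float64(252.0)), (np.float64(249.0), np.float64(243.0)), (np.float64(202.0), np.float64(283.0)), (np.float64(425.0), np.float64(283.0)), (np.float64(205.0), np.float64(305.0)), (np.float64(423.0), np.float64(306.0))]
245 [(np.float64(296.0), np.float64(248.0)), (np.float64(246.0), np.float64(239.0)), (np.float64(298.0), np.float64(245.0)), (np.float64(248.0), np.float64(236.0)), (np.float64(192.0), np.float64(297.0)), (np.float64(436.0), np.float64(297.0)), (np.float64(195.0), np.float64(322.0)), (np.float64(432.0), np.float64(322.0))]
260 [(np.float64(296.0), np.float64(241.0)), (np.float64(245.0), np.float64(232.0)), (np.float64(298.0), np.float64(238.0)), (np.float64(248.0), np.float64(229.0)), (np.float64(179.0), np.float64(315.0)), (np.float64(448.0), np.float64(315.0)), (np.float64(184.0), np.float64(341.0)), (np.float64(443.0), np.float64(341.0))]
```

View pics/c4.png

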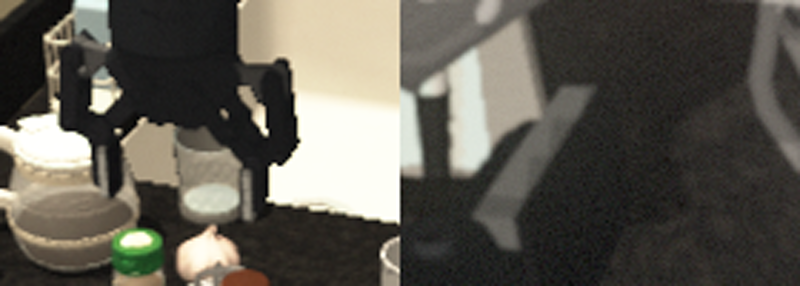

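Both the side and wrist views put the open fingertips at z≈245, where the reported TCP plus 13 mm would give 213. So the real fingers end about 31 mm short of the reported TCP. I'll apply that offset to all heights, and go down another 28 mm here.

```bash
python3 -m crank '[[[0,0,0],0],[[0,0,0],0],[[0,0,0],0],[[0,0,0],0],[[0,0,0.014],0],[[0,0,0.028],0],[[0,0,0.028],0]]' -1 20 && python3 -m crank '[[[0,0,0],0],[[0,0,0],0],[[0,0,0],0],[[0,0,0],0],[[0,0,0],0],[[0,0,0],0]]' 1 40
```

```text
time: 5.18
ee_pos: [521.7, 31.9, 158.3]
tcp_rot: [[-0.0, 1.0, -0.004], [1.0, 0.0, -0.0], [-0.0, -0.004, -1.0]]
contact_force: [0.3, 0.2, -0.3]
width: 85.7
grip_force: 0.0
time: 5.92
ee_pos: [521.6, 32.0, 160.8]
tcp_rot: [[0.0, 1.0, -0.002], [1.0, -0.0, 0.0], [0.0, -0.002, -1.0]]
contact_force: [-3.7, -0.1, 5.1]
width: 31.2
grip_force: 39.7
```

```bash
python3 -m crank '[[[0,0,0],10],[[0,0,0],20],[[0,0,0],30],[[0,0,0],40],[[0,0,0],50],[[0,0,0],60],[[0,0,0],70],[[0,0,0],80],[[0,0,0],90],[[0,0,0],100],[[0,0,0],110],[[0,0,0],120]]' && python3 -m crank '[[[0,0,0],0],[[0,0,0],0]]'
```

```text
time: 7.42
ee_pos: [521.7, 32.0, 160.8]
tcp_rot: [[0.863, -0.505, -0.002], [-0.505, -0.863, -0.0], [-0.002, 0.001, -1.0]]
contact_force: [-5.8, -1.2, 5.7]
width: 30.8
grip_force: 39.8
time: 7.68
ee_pos: [521.7, 32.0, 160.9]
tcp_rot: [[0.866, -0.5, -0.002], [-0.5, -0.866, 0.0], [-0.002, 0.001, -1.0]]
contact_force: [-4.2, -1.0, 5.0]
width: 31.0
grip_force: 39.7
```

```bash
python3 - <<'E'
from h import *
snap('scene','scene2');a,c=snap('wrist','wrist2')
E
python3 -m crank '[[[0,0,0],0],[[0,0,0],0],[[0,0,0],0],[[0,0,0],0],[[0,0,-0.06],0],[[0,0,-0.12],0],[[0,0,-0.12],0]]' -1 20
```

```text
time: 8.65
ee_pos: [525.8, 32.1, 285.5]
tcp_rot: [[0.866, -0.5, 0.012], [-0.5, -0.866, 0.0], [0.01, -0.006, -1.0]]
contact_force: [0.1, 0.1, 0.4]
width: 85.5
grip_force: 0.0
```

```bash
python3 -m crank '[[[0.015,0.04,0],-10],[[0.03,0.08,0],-20],[[0.045,0.12,0],-30],[[0.06,0.16,0],-40],[[0.075,0.2,0],-50],[[0.09,0.24,0],-60],[[0.105,0.28,0],-70],[[0.121,0.313,0],-80],[[0.121,0.313,0],-90],[[0.121,0.313,0],-100],[[0.121,0.313,0],-110],[[0.121,0.313,0],-120]]'
python3 - <<'E'
from h import *
a,c=snap('wrist','wrist3')
W2=load('wrist2')
print(manip.get_obs()['ee_pos'],'exp cup',proj(c,(461,-250,66),True),'exp bar',proj(W2,(522,-58,165),True))
u,v=map(int,proj(W2,(522,-58,165),True));u=min(max(u,66),574);v=min(max(v,100),380)
b=cv2.imread('pics/wrist2.png')[v-100:v+100,u-66:u+66]
x,y=map(int,proj(c,(450,-260,50),True));print('off',u-66,v-100,x-100,y-100)
im=cv2.imread('pics/wrist3.png')[y-100:y+100,x-100:x+100]
cv2.imwrite('pics/c5.png',cv2.resize(np.hstack([im,b]),None,fx=2.4,fy=2.4,interpolation=2))
E
```

```text
time: 10.15
ee_pos: [470.9, -299.4, 278.9]
tcp_rot: [[-0.006, 1.0, -0.002], [1.0, 0.006, 0.001], [0.001, -0.002, -1.0]]
contact_force: [0.4, 0.3, 0.3]
width: 85.5
grip_force: 0.0
[ 470.94004467 -299.38949068  278.97834226] exp cup (np.float64(303.94652052018887), np.float64(154.98329099648274)) exp bar (np.float64(472.11749035045705), np.float64(195.46168661387324))
off 406 95 194 63
```

View pics/c5.png

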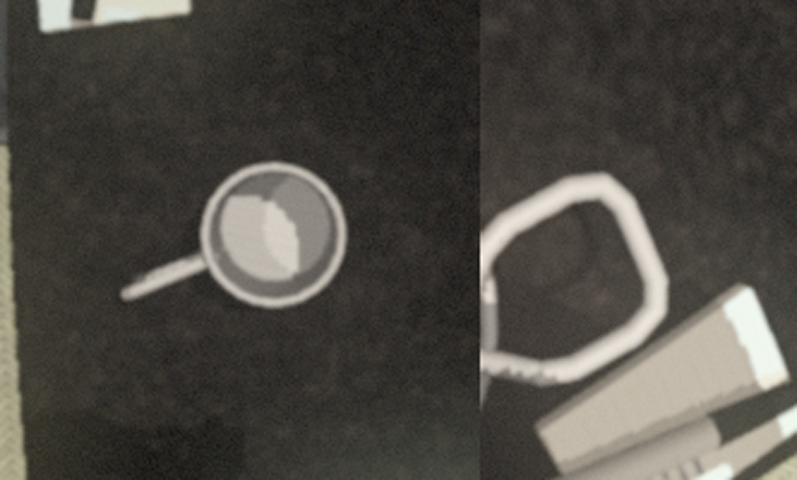

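Cup rim centre is at wrist px (308.2,160.9) with the handle tip at (246,186). The empty loop's outer bar mid is at (471.4,193), running from about (460,172) to (481,214).

Run:
```python
from h import *
c=load('wrist3');W=load('wrist2')
k=at(c,308.2,160.9,66,True);h=at(c,246.1,185.9,54,True);print(k,h,np.degrees(np.arctan2(*(h-k)[1::-1])),np.hypot(*(h-k)[:2]))
b=at(W,471.4,192.9,165,True);p,q=at(W,460.2,172.1,165,True),at(W,481,213.8,165,True);print(b,p,q,'loop az',np.degrees(np.arctan2(b[1]-32,b[0]-522)),np.hypot(b[1]-32,b[0]-522),np.degrees(np.arctan2(*(p-q)[1::-1])))
print(manip.get_obs()['joints'])
```

```text
[ 465.4102808  -256.16168028   66.        ] [ 397.58639496 -283.89808846   54.        ] -157.75801573110945 73.2761068094559
[523.34492702 -58.18495477 165.        ] [535.36928791 -57.2106355  165.        ] [511.14169918 -58.60737099 165.        ] loop az -89.14561214534902 90.19498265019357 3.299485014114724
[-5.86901802e-01  2.55340505e-01  1.45885619e+00  2.67651119e-05
  1.42929093e+00 -5.96043701e-01]
```

```bash
python3 -m crank '[[[0.01,-0.001,0.01],-10.5],[[0.02,-0.003,0.03],-21],[[0.03,-0.005,0.05],-31.5],[[0.0434,-0.0059,0.07],-42],[[0.0434,-0.0059,0.09],-52.5],[[0.0434,-0.0059,0.11],-63],[[0.0434,-0.0059,0.13],-73.5],[[0.0434,-0.0059,0.15],-84],[[0.0434,-0.0059,0.16],-94.5],[[0.0434,-0.0059,0.16],-105],[[0.0434,-0.0059,0.16],-105],[[0.0434,-0.0059,0.16],-105]]' -1 20
```

```text
time: 11.7
ee_pos: [465.3, -256.1, 120.0]
tcp_rot: [[-0.967, -0.255, -0.0], [-0.255, 0.967, 0.0], [0.0, 0.0, -1.0]]
contact_force: [0.3, 0.3, -0.9]
width: 85.3
grip_force: 0.0
```

```bash
python3 -m crank '[[[0,0,0.04],0],[[0,0,0.08],0],[[0,0,0.11],0],[[0,0,0.125],0],[[0,0,0.136],0],[[0,0,0.136],0],[[0,0,0.136],0]]' -1 20 && python3 -m crank '[[[0,0,0],0],[[0,0,0],0],[[0,0,0],0],[[0,0,0],0],[[0,0,0],0],[[0,0,0],0]]' 1 35
```

```text
time: 12.58
ee_pos: [466.2, -256.6, -14.9]
tcp_rot: [[-0.966, -0.259, 0.002], [-0.259, 0.966, -0.001], [-0.001, -0.001, -1.0]]
contact_force: [-0.6, 0.4, -1.3]
width: 85.4
grip_force: 0.0
time: 13.32
ee_pos: [465.9, -256.3, -14.8]
tcp_rot: [[-0.966, -0.259, 0.001], [-0.259, 0.966, -0.001], [-0.001, -0.001, -1.0]]
contact_force: [0.1, 1.4, 5.1]
width: 60.0
grip_force: 37.0
```

```bash
python3 -m crank '[[[0,0,-0.02],0],[[0,0,-0.06],5],[[0,0,-0.1],15],[[0,0,-0.131],25],[[-0.01,0.01,-0.131],35.5],[[-0.02,0.02,-0.131],46],[[-0.03,0.03,-0.131],56.5],[[-0.04,0.04,-0.131],67],[[-0.05,0.05,-0.131],77.5],[[-0.06,0.06,-0.131],88],[[-0.07,0.07,-0.131],98.5],[[-0.08,0.078,-0.131],109]]' && python3 -m crank '[[[0,0,0],4],[[0,0,0],4],[[0,0,0],4]]'
```

```text
time: 14.82
ee_pos: [522.4, -159.6, 115.1]
tcp_rot: [[0.076, 0.997, -0.0], [0.997, -0.076, 0.0], [0.0, -0.0, -1.0]]
contact_force: [-0.2, -1.0, -0.8]
width: 59.9
grip_force: 38.4
time: 15.2
ee_pos: [522.3, -160.2, 115.2]
tcp_rot: [[0.138, 0.99, -0.0], [0.99, -0.138, -0.0], [-0.0, -0.0, -1.0]]
contact_force: [0.6, 0.3, -0.8]
width: 59.7
grip_force: 38.4
```

```bash
snap='from h import *
for n in ("side","scene"): snap(n,n+"4")'; python3 -c "$snap"; python3 -m crank '[[[0.01,-0.0014,0],0],[[0.0198,-0.0028,0],0],[[0.0248,-0.0034,0],0],[[0.0297,-0.0041,0],0],[[0.0347,-0.0048,0],0],[[0.0347,-0.0048,0],0]]'
```

```text
time: 16.05
ee_pos: [522.7, -125.0, 115.2]
tcp_rot: [[0.139, 0.99, 0.0], [0.99, -0.139, -0.0], [-0.0, 0.0, -1.0]]
contact_force: [0.5, -1.1, -2.6]
width: 60.1
grip_force: 38.3
```

```bash
python3 -m crank '[[[0.005,-0.0007,0],0],[[0.01,-0.0014,0],0],[[0.0149,-0.0021,0],0],[[0.0149,-0.0021,0],0]]'; python3 -m crank '[[[0.005,-0.0007,0],0],[[0.0099,-0.0014,0],0],[[0.0143,-0.002,0],0],[[0.0143,-0.002,0],0]]'; python3 -c 'from h import *
for n in ("side","scene"): snap(n,n+"5")'; python3 -m crank '[[[-0.01,0.0014,0],0],[[-0.0198,0.0028,0],0],[[-0.0198,0.0028,0],0]]'
```

```text
time: 16.55
ee_pos: [522.2, -109.0, 114.8]
tcp_rot: [[0.139, 0.99, -0.001], [0.99, -0.139, 0.001], [0.001, -0.001, -1.0]]
contact_force: [0.3, 0.1, -4.5]
width: 59.7
grip_force: 38.8
time: 17.05
ee_pos: [522.7, -95.2, 115.4]
tcp_rot: [[0.139, 0.99, 0.0], [0.99, -0.139, 0.0], [0.0, 0.0, -1.0]]
contact_force: [-0.8, 0.2, -0.9]
width: 60.1
grip_force: 39.0
time: 17.52
ee_pos: [522.6, -116.7, 115.2]
tcp_rot: [[0.141, 0.99, 0.0], [0.99, -0.141, -0.0], [-0.0, 0.0, -1.0]]
contact_force: [-0.3, 0.3, -1.3]
width: 60.5
grip_force: 39.0
```

```bash
python3 -m crank '[[[-0.004,0.0006,0],0],[[-0.0075,0.001,0],0],[[-0.0075,0.001,0],0]]'; python3 -m crank '[[[-0.0015,0.0002,0],0],[[-0.003,0.0004,0],0],[[-0.003,0.0004,0],0]]'
```

```text
time: 17.9
ee_pos: [522.5, -123.3, 115.2]
tcp_rot: [[0.139, 0.99, 0.0], [0.99, -0.139, 0.0], [0.0, 0.0, -1.0]]
contact_force: [-0.9, 0.1, -1.8]
width: 60.1
grip_force: 39.0
time: 18.27
ee_pos: [522.5, -126.2, 115.2]
tcp_rot: [[0.139, 0.99, 0.0], [0.99, -0.139, -0.0], [-0.0, 0.0, -1.0]]
contact_force: [0.3, -1.1, -1.3]
width: 59.8
grip_force: 39.0
```

```bash
python3 -m crank '[[[-0.0015,0.0002,0],0],[[-0.003,0.0004,0],0],[[-0.003,0.0004,0],0]]'; python3 -c 'from h import *
for n in ("side","scene"): snap(n,n+"6")
print(manip.get_obs()["contact_force"])
L=[]
for k in "456":
  L.append(cv2.resize(cv2.imread(f"pics/side{k}.png")[235:335,250:350],(266,266),interpolation=2))
M=[cv2.resize(cv2.imread(f"pics/scene{k}.png")[170:270,235:335],(266,266),interpolation=2) for k in "456"]
cv2.imwrite("pics/c6.png",np.vstack([np.hstack(L),np.hstack(M)]))'
```

```text
time: 18.65
ee_pos: [522.2, -127.2, 114.9]
tcp_rot: [[0.14, 0.99, -0.001], [0.99, -0.14, 0.004], [0.004, -0.001, -1.0]]
contact_force: [1.3, 7.8, -2.4]
width: 59.8
grip_force: 39.1
[ 1.01914033  6.42793645 -2.33043279]
```

The outward pull meets a firm 7.8 N, so the gate has latched behind the bar. I'll ease back, then lower until the upper arm rests on the bar.

```bash
python3 -m crank '[[[0.004,-0.0006,0],0],[[0.004,-0.0006,0.006],0],[[0.004,-0.0006,0.012],0],[[0.004,-0.0006,0.012],0]]'; python3 -m crank '[[[0,0,0.0015],0],[[0,0,0.003],0],[[0,0,0.003],0]]'
```

```text
time: 19.25
ee_pos: [521.9, -125.3, 102.4]
tcp_rot: [[0.139, 0.99, -0.002], [0.99, -0.139, 0.0], [-0.0, -0.002, -1.0]]
contact_force: [-0.6, 0.7, -1.2]
width: 59.9
grip_force: 39.0
time: 19.62
ee_pos: [522.6, -125.2, 100.3]
tcp_rot: [[0.139, 0.99, 0.0], [0.99, -0.139, 0.0], [0.0, 0.0, -1.0]]
contact_force: [-0.0, 0.4, -0.6]
width: 59.9
grip_force: 39.1
```

```bash
python3 -m crank '[[[0,0,0.001],0],[[0,0,0.002],0],[[0,0,0.002],0]]'; python3 -m crank '[[[0,0,0],0],[[0,0,0],0],[[0,0,0],0],[[0,0,0],0],[[0,0,0],0],[[0,0,0],0],[[0,0,0],0],[[0,0,0],0]]' -1 20; python3 -m crank '[[[0,0,-0.03],0],[[0,0,-0.07],0],[[0,0,-0.12],0],[[0,0,-0.17],0],[[0,0,-0.17],0],[[0,0,-0.17],0],[[0,0,-0.17],0],[[0,0,-0.17],0]]'; python3 -c 'from h import *
for n in ("side","scene","wrist"): snap(n,n+"7")
I=[cv2.resize(cv2.imread("pics/side7.png")[200:400,220:420],(400,400),interpolation=2),cv2.resize(cv2.imread("pics/scene7.png")[140:280,200:340],(400,400),interpolation=2)]
cv2.imwrite("pics/c7.png",np.hstack(I))'
```

```text
time: 20.0
ee_pos: [522.7, -125.1, 98.6]
tcp_rot: [[0.139, 0.99, 0.001], [0.99, -0.139, 0.0], [0.0, 0.001, -1.0]]
contact_force: [-0.1, 1.0, 2.9]
width: 60.0
grip_force: 38.9
time: 21.0
ee_pos: [522.5, -125.2, 98.3]
tcp_rot: [[0.139, 0.99, 0.0], [0.99, -0.139, -0.0], [0.0, 0.0, -1.0]]
contact_force: [-0.3, 0.2, -0.4]
width: 85.5
grip_force: 0.0
time: 22.0
ee_pos: [521.9, -125.0, 266.9]
tcp_rot: [[0.139, 0.99, -0.003], [0.99, -0.139, 0.001], [0.0, -0.003, -1.0]]
contact_force: [-0.3, -0.9, 0.5]
width: 85.6
grip_force: 0.0
```

View pics/c7.png

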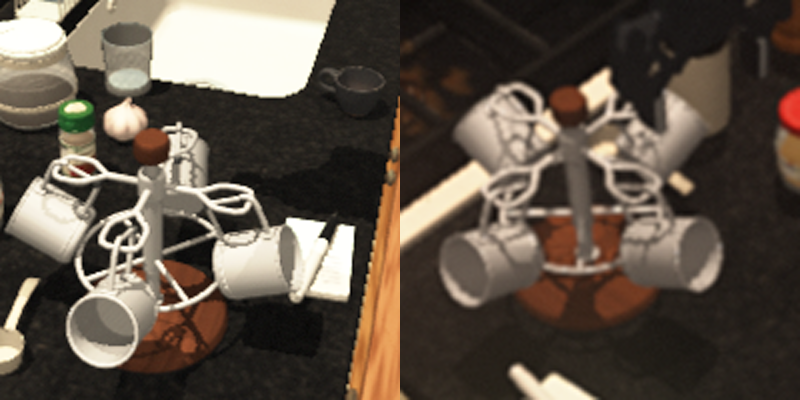

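The picture shows four cups hanging. Ours is on the loop behind the post in the side view, near crop (185,155), facing the sink. The bystanders are where they were.

```bash
python3 -m crank '[[[0,0,0],0],[[0,0,0],0],[[0,0,0],0],[[0,0,0],0],[[0,0,0],0],[[0,0,0],0],[[0,0,0],0],[[0,0,0],0]]' >/dev/null; python3 -c 'from h import *
print(manip.finish_job())'
```

```text
the job is handed in; nothing more can be done
None
```

The job is handed in: the empty loop faces the sink, and the cup hangs on it by its handle with the gate latched (it held against a 7.8 N outward pull before release). The last pictures showed the bystanders in view unmoved, and the clock stood at about 23 s.

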